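# Mount the reel and snap its retaining cap on

### The arm

A 6-joint arm with a two-finger parallel gripper is mounted at the origin on a cart in front of the work surface, level with it; the furniture and walls round the work are solid. World frame = base frame: x ahead of the robot, y to its left, z up, the work surface at z = 0. Lengths are in m, angles in rad, forces in N, time in s.
With the tool pointing down it reaches from about 0.25 to 0.725 m from the base axis. Payload 4 kg.
Tool frame: the origin (TCP) lies midway between the tips of the shut fingers; the grasp point (between the pads) lies 19 mm behind it; z points along the fingers, y is the line along which they close (so a half turn about z gives the same grasp; the last joint's range is limited). The gripper opens to 85 mm and grips with 20 to 120 N. Pads are 22 mm wide; open, the fingers measure 114 mm over their backs; the gripper's body (76 mm by 85 mm) begins 54 mm behind the grasp point. The pads swing forward as they close: fully open they stand 13 mm farther back than shut.
Start: joints at [1.208, 0.241, 0.005, 1.335, 0, 1.571], TCP at [0.177, 0.467, 0.197] pointing down, gripper open.
Joint ranges: [-2.72, 2.72], [-1.05, 1.87], [-1.09, 1.28], [-1.99, 2.15], [-1.42, 1.44], [-3.14, 3.14]. Speed limits (rad/s): [2.79, 2.79, 3.14, 3.14, 3.14, 3.14].

### API

Orientations are given as a unit quaternion [x, y, z, w].
In Python, from workcell import get_obs, camera, job_done, silhouettes gives the robot as it stands. The module is installed in compiled form; this text tells all that it offers.
- The arm moves only by the tool drive_tool, never from a script. Its argument "increments" is a list of rows, each a list of 3 entries, a list of its own where there are three numbers: the shift along the world's x, y, z in mm, then the turn, a rotation vector about the world's x, y, z in degrees, then the opening, from 0 (shut) to 1 (fully open). A call has 1 to 8 rows; each row shifts and turns the commanded pose from where the row before left it; what a row does not reach is not made up. A row lasts 1/12 s, in which the tool goes at most 41.7 mm and 7.16 degrees, less where a joint would pass 70% of its speed; a pose out of reach is approached as far as the arm can. A call is refused whole if a number of a shift passes 41.7 or a number of a turn 7.16, either way. A call with a gripper value outside its range is refused whole. The fingers move at their own pace and stop on an object; the grip force is fixed at half the most. Time passes only in rows, so rows that do not move let the fingers close. It gives the time, the measured TCP pose, the force, the opening and the grip force at its end, in the units of the state.
- get_obs(): the state, without advancing time (a new reading comes with each control period).
- camera(name): name is "scene" or "top"; returns a dict with "image" (480x640x3 uint8, red, green, blue), "K" (3x3 intrinsics, pixels), "view" (4x4, takes a point from world to camera coordinates). Camera axes: x right, y down, z forward; pixel columns grow to the right and rows downward; lengths in m; the calibration is good to about 2 mm. A picture is of the moment at which its call begins. There is no depth.
- job_done(): hands the job in; it is judged then, once.
Trained networks look in a picture, given as the dict that the camera call returned (one of the last four; its "shot" number tells which), for a name from the list of things; names that differ only in an ending like _2 or _b are one class to them, and where a whole thing is asked for, a point or a joint stands for the part that bears it (a point fixed in the world has none). Each returns a list of dicts, best first, with "conf" (0 to 1); they miss things now and then, are a little off and sometimes report something else, mostly with a low value. They report only what shows in the picture. A call takes as long as a camera call. They do not tell look-alikes from the thing itself.
- silhouettes(query, picture): "region" (480x640 bool, what is visible of it) and "bbox" ([left, top, right, bottom] in pixels, round what is visible of it).
The state is a dict: "clock": time; "joint_pos": joint angles; "joint_vel": joint speeds; "tau": joint torques, N m; "eef_pos": TCP position; "tool_rot": TCP orientation; "ft_force": force on the tool from outside, world axes, zero at the start; "ft_torque": the same for the moment, N m; "grip_width": finger opening in m; "grasp_force": force on a finger pad.
Only numpy, scipy, OpenCV 4.12 (cv2) and the standard library are available. Lean on these libraries where they do the work, as an engineer would, in place of code of your own. Each camera call takes 0.05 s, during which the arm holds its last target. There are 200 camera calls.

### The job

Put the empty orange reel, collar up, over the spindle of the blue stand so that it sits right down on the base plate, then press the white snap cap, open end down, onto the stud above it until it clicks past the spring balls. Do not stop at the click: keep pushing so that the cap squeezes the rubber washer under it, and finish there, with the gripper still pressing the cap down firmly (about 8 N). Leave the other things on the desk where they are.

Things in the scene. Friction and masses are not known exactly. Their poses are not given: they have to be found in the camera images.
- stand: Fixed blue base plate 90 x 90 x 12 mm with an upright aluminium post in its middle. Origin at the centre of the plate's underside, on the desk; z up along the post. Heights above the origin: plate top 12 mm; post, 25 mm diameter, up to the black rubber washer (26 mm diameter, 58 to 64 mm); above it a steel stud of 18 mm diameter. Position and yaw vary.
- stud_tip (a point): Tip of the stud, on the stand's axis, 88 mm above its origin. The stud tapers from 18 mm diameter at 80 mm to 10 mm here. Overhead a red rack beam runs along y across the whole desk, its lower front edge at world x = 0.606, z = 0.554, with boards behind it at that height: keep the wrist and arm below it or on the robot's side of it.
- balls (a point): Point on the stand's axis 73 mm above its origin, amid three sprung brass balls that stand out of the stud, 26 mm across together. The cap's lip forces each in by 2.5 mm, which takes a downward push of about 6 to 10 N; then they jump out above the lip and the push drops suddenly (the click).
- washer (a joint): Compression of the rubber washer round the stud's foot, in m: 0 free, 0.004 fully squeezed. It takes 1 N plus 2.5 N per mm (11 N in full, solid beyond). Only a cap that has clicked past the balls reaches it; it springs back to about 0 when the cap is no longer pushed.
- reel: Loose empty orange reel, about 0.12 kg, standing collar up. Origin at the centre of its underside, z up through the bore. Through bore 30 mm diameter; flanges 68 mm diameter, 4 mm thick, at 0 to 4 and 26 to 30 mm height; above them the collar, up to 46 mm. Home on the stand, its origin is 12 mm above the stand's origin and its collar ends at 58 mm, below the washer's top.
- reel_collar (a point): Centre of the top of the reel's collar, 46 mm above its origin. The collar is round, 40 mm diameter, and reaches 16 mm down to the upper flange: the place to grip the reel from above.
- cap: Loose white ribbed round cap, 40 mm diameter, 35 mm high, about 40 g, standing open end down. Origin at the centre of its open underside, z up. Mouth: a lip of 21 mm inner diameter, 4 mm thick; above it the bore is 29 mm wide, 26 mm deep. 
- cap_top (a point): Centre of the cap's closed top (red dot), 35 mm above its origin. As the cap goes on, the height of the cap's origin (its lip's underside) above the stand's origin is: about 78 mm when the lip meets the balls, below 67 mm when it is past them (clicked), 64 mm when it meets the washer, 60 mm when the washer is fully squeezed.
- tape_measure: Yellow tape measure 35 x 72 x 59 mm; bystander, leave alone. Origin under its centre.
- screw_jar: Clear jar of screws with a red lid, 51 mm wide, 74 mm high; bystander, leave alone. Origin under its centre.
- screwdriver: Screwdriver with red handle, 206 mm long, lying; bystander, leave alone. Origin under its centre.
- hex_key: Black hex key 32 x 94 x 9 mm, lying behind the stand; bystander, leave alone. Origin under its centre.
Mind the look-alikes: they are no part of the job. Several things look just like the reel: the one meant starts farthest to the robot's right.

How it is judged:
By the outcome, as a careful person would: the job done as asked, in the order asked, and still so for the second after the job is handed in, while the arm keeps its last pose, push and grip.
It also fails if it takes over 72 s, if anything falls off the work surface, if the arm or the gripper's body presses on something with over 40 N, if the wrist force passes 120 N, or if a joint passes its speed limit or range.

## Working session

There is one attempt and no reset: what is moved stays moved. The work goes in short steps, Python scripts to look and compute and a tool call to move; the robot and the scene stay as the last step left them, time stands still between calls to the robot, and variables do not carry over. Pictures are saved under pics/ and viewed, at most 10 in all, crops included, and the job is handed in when it is done.

Besides the shell and the picture viewer there is one more tool, called after "Call:" by a JSON object that holds its "op" and its "data". drive_tool: Moves the arm, as the interface text tells. Its arguments: {"type":"object","properties":{"increments":{"type":"array"}},"required":["increments"]}

```bash
mkdir -p pics
cat > h.py <<'E'
import numpy as np, cv2
from workcell import get_obs, camera, job_done, silhouettes
def proj(c,P):
    P=np.atleast_2d(P); q=(c["view"]@np.c_[P,np.ones(len(P))].T)[:3]; u=c["K"]@q; return (u[:2]/u[2]).T
def ray(c,uv):
    R=c["view"][:3,:3];t=c["view"][:3,3]; d=R.T@np.linalg.inv(c["K"])@np.array([uv[0],uv[1],1.]); return -R.T@t,d
def onz(c,uv,z):
    o,d=ray(c,uv); return o+d*(z-o[2])/d[2]
def save(c,n): cv2.imwrite("pics/"+n,c["image"][:,:,::-1])
E
python3 - <<'E'
from h import *
for n in("scene","top"):
    c=camera(n);save(c,n+"0.png");o,_=ray(c,(0,0));print(n,o.round(3),c["view"][:3,:3].round(2).tolist(),c["K"][0,0])
    for q in("reel","cap","stand","tape_measure","screw_jar","screwdriver"):
        for s in silhouettes(q,c):
            r=np.argwhere(s["region"]).mean(0)[::-1]
            print(q,round(s["conf"],2),np.round(s["bbox"]),r.round(1),onz(c,r,0.02).round(3))
o=get_obs();print(o)
E
```

```text
scene [-0.13  -0.483  0.717] [[0.47, -0.88, -0.0], [-0.54, -0.29, -0.79], [0.7, 0.37, -0.62]] 515.9345552004993
reel 0.84 [217. 247. 246. 282.] [232.8 264.5] [0.512 0.038 0.02 ]
reel 0.69 [161. 218. 192. 246.] [174.8 234.1] [0.538 0.212 0.02 ]
reel 0.68 [418. 321. 442. 350.] [428.6 334.4] [ 0.518 -0.379  0.02 ]
cap 0.78 [418. 319. 442. 352.] [428.5 334.4] [ 0.518 -0.379  0.02 ]
stand 0.61 [277. 258. 338. 319.] [308.1 290.9] [ 0.516 -0.137  0.02 ]
tape_measure 0.83 [265. 199. 298. 226.] [280.9 211.7] [0.724 0.048 0.02 ]
screw_jar 0.76 [422. 229. 443. 273.] [430.4 251.9] [ 0.744 -0.311  0.02 ]
screwdriver 0.65 [316. 222. 394. 248.] [337.9 231.7] [ 0.716 -0.106  0.02 ]
top [ 0.299 -0.124  1.614] [[-0.02, -1.0, -0.02], [-0.98, 0.02, -0.19], [0.19, 0.02, -0.98]] 620.2119531548356
reel 0.72 [193. 267. 220. 294.] [204.8 279.1] [0.535 0.211 0.02 ]
reel 0.68 [257. 274. 284. 302.] [270.1 285.5] [0.514 0.04  0.02 ]
cap 0.49 [425. 272. 441. 294.] [432.  280.3] [ 0.517 -0.378  0.02 ]
stand 0.87 [317. 262. 357. 300.] [337.1 281.4] [ 0.521 -0.134  0.02 ]
tape_measure 0.7 [259. 198. 284. 224.] [269.
[... 192 characters left out ...]
'joint_pos': array([ 1.20800216e+00,  2.40542072e-01,  5.03654633e-03,  1.33521083e+00,
       -8.29857482e-06,  1.57080473e+00]), 'joint_vel': array([-5.21229278e-05, -4.92996002e-04, -5.11599673e-04, -1.13506525e-03,
       -1.59233305e-03,  4.33958916e-04]), 'tau': array([ 1.14789269e-03, -3.72077394e+01,  2.52642149e+01,  9.32107469e-04,
        1.34578360e-05, -4.50869635e-06]), 'eef_pos': array([0.17745235, 0.46746864, 0.19664941]), 'tool_rot': array([1.80408044e-01, 9.83591854e-01, 3.85816859e-05, 1.12947233e-05]), 'ft_force': array([ 0.08072865,  0.14247157, -0.21538029]), 'ft_torque': array([0.02409581, 0.03918279, 0.00236201]), 'grasp_force': 0.0, 'grip_width': 0.08555778898582163}
```

View pics/scene0.png

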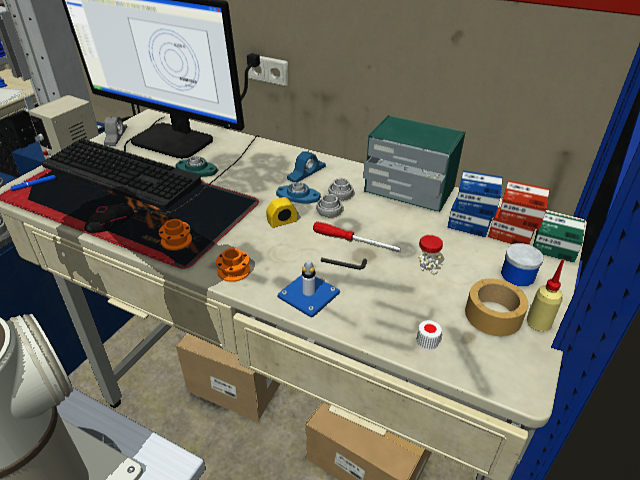

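View pics/top0.png

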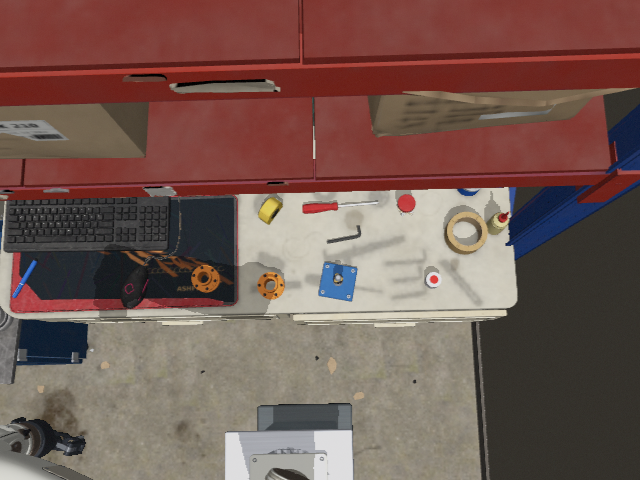

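The scene picture shows the stand at pixel (308,290), the cap at (429,334) and reels at (233,264) and (175,234). The robot's right is -y, so the reel meant is the one at (233,264). The top view agrees: reel (270,286), stand (337,281), cap (433,280).

```bash
cat >> h.py <<'E'
from scipy.optimize import minimize
def ring(r,z,n=48):
    a=np.linspace(0,2*np.pi,n); return np.c_[r*np.cos(a),r*np.sin(a),0*a+z]
def sq(s,z,y):
    a=y+np.pi/4+np.arange(4)*np.pi/2; return np.c_[s/2**.5*np.cos(a),s/2**.5*np.sin(a),0*a+z]
def cyl(r,a,b): return np.r_[ring(r,a),ring(r,b)]
PARTS={"reel":lambda y:[cyl(.034,0,.004),cyl(.02,.004,.046),cyl(.034,.026,.030)],
 "cap":lambda y:[cyl(.02,0,.035)],
 "stand":lambda y:[np.r_[sq(.09,0,y),sq(.09,.012,y)],cyl(.0125,.012,.064),np.r_[cyl(.009,.064,.08),ring(.005,.088)]]}
def render(c,q,p,z0=0,S=8):
    m=np.zeros((480*S//2,640*S//2),np.uint8); S=S//2
    for P in PARTS[q](p[2]):
        u=proj(c,P+[p[0],p[1],z0]); h=cv2.convexHull(((u+.5)*S-.5).astype(np.float32))
        cv2.fillConvexPoly(m,np.round(h*16).astype(np.int32),1,shift=4)
    return cv2.resize(m.astype(np.float32),(640,480),interpolation=cv2.INTER_AREA)
def fill(r):
    k,_=cv2.findContours(r.astype(np.uint8),cv2.RETR_EXTERNAL,cv2.CHAIN_APPROX_NONE)
    m=np.zeros(r.shape,np.uint8); cv2.drawContours(m,[max(k,key=cv2.contourArea)],-1,1,-1); return m.astype(np.float32)
def fit(obs,q,p0,z0=0):
    f=lambda p:sum(np.abs(render(c,q,p,z0)-m).sum()/m.sum() for c,m in obs)
    best=min((minimize(f,[p0[0],p0[1],y],method="Nelder-Mead",options=dict(initial_simplex=np.array([p0[0],p0[1],y])+np.array([[0,0,0],[.006,0,0],[0,.006,0],[0,0,.2]]),xatol=1e-4,fatol=1e-3)) for y in ((0,.4,.8,1.2) if q=="stand" else (0,))),key=lambda r:r.fun)
    return best.x.round(4),round(best.fun,3)
E
python3 - <<'E'
from h import *
C=[camera("scene"),camera("top")]
for q,p in(("reel",(.513,.039)),("cap",(.515,-.378)),("stand",(.515,-.135))):
    obs=[]
    for c in C:
        S=silhouettes(q,c)
        if not S: continue
        s=min(S,key=lambda s:np.linalg.norm(np.argwhere(s["region"]).mean(0)[::-1]-proj(c,[*p,.02])[0]))
        obs.append((c,fill(s["region"])))
    print(q,fit(obs,q,p),[fit([o],q,p) for o in obs])
E
```

```text
reel (array([ 0.5158,  0.0412, -0.1424]), np.float64(0.113)) [(array([ 0.5169,  0.042 , -0.2346]), np.float64(0.037)), (array([ 0.5151,  0.0406, -0.0398]), np.float64(0.063))]
cap (array([ 0.519 , -0.3787,  0.0484]), np.float64(0.171)) [(array([ 0.5206, -0.3787, -0.0874]), np.float64(0.054)), (array([ 0.5181, -0.3782,  0.0316]), np.float64(0.079))]
stand (array([ 0.5234, -0.1335, -0.1885]), np.float64(0.145)) [(array([ 0.5254, -0.1317,  1.3737]), np.float64(0.07)), (array([ 0.5224, -0.134 , -0.2059]), np.float64(0.048))]
```

Call:
{"op": "drive_tool", "data": {"increments": [[[21,-27,0],[0,0,0],1],[[21,-27,0],[0,0,0],1],[[21,-27,0],[0,0,0],1],[[21,-27,0],[0,0,0],1],[[21,-27,0],[0,0,0],1],[[21,-27,0],[0,0,0],1],[[21,-27,0],[0,0,0],1],[[21,-27,0],[0,0,0],1]]}}

```text
clock: 1.77
eef_pos: [0.3462, 0.2501, 0.1969]
tool_rot: [0.18, 0.984, 0.0, 0.0]
ft_force: [1.0, 0.3, 0.1]
grip_width: 0.0855
grasp_force: 0.0
```

Call:
{"op": "drive_tool", "data": {"increments": [[[21,-27,0],[0,0,0],1],[[21,-27,0],[0,0,0],1],[[21,-27,0],[0,0,0],1],[[21,-27,0],[0,0,0],1],[[21,-27,0],[0,0,0],1],[[21,-27,0],[0,0,0],1],[[21,-27,-20],[0,0,0],1],[[21,-27,-20],[0,0,0],1]]}}

```text
clock: 2.43
eef_pos: [0.5158, 0.0339, 0.1575]
tool_rot: [0.181, 0.984, 0.001, 0.002]
ft_force: [0.8, 0.1, -0.0]
grip_width: 0.0855
grasp_force: 0.0
```

Call:
{"op": "drive_tool", "data": {"increments": [[[3,6,-20],[0,0,0],1],[[0,0,-20],[0,0,0],1],[[0,0,-20],[0,0,0],1],[[0,0,0],[0,0,0],1],[[0,0,0],[0,0,0],1]]}}

```text
clock: 2.85
eef_pos: [0.5154, 0.0413, 0.0958]
tool_rot: [0.18, 0.984, -0.0, -0.001]
ft_force: [0.1, -0.2, 0.3]
grip_width: 0.0857
grasp_force: 0.0
```

Call:
{"op": "drive_tool", "data": {"increments": [[[0,0,-20],[0,0,0],1],[[0,0,-20],[0,0,0],1],[[0,0,-15],[0,0,0],1],[[0,0,-9],[0,0,0],1],[[0,0,-4],[0,0,0],1],[[0,0,0],[0,0,0],1],[[0,0,0],[0,0,0],1]]}}

```text
clock: 3.43
eef_pos: [0.5174, 0.0416, 0.0298]
tool_rot: [0.18, 0.984, 0.0, 0.001]
ft_force: [-0.6, 1.0, -0.1]
grip_width: 0.0851
grasp_force: 0.0
```

Call:
{"op": "drive_tool", "data": {"increments": [[[0,0,0],[0,0,0],0.6],[[0,0,0],[0,0,0],0.5],[[0,0,0],[0,0,0],0],[[0,0,0],[0,0,0],0],[[0,0,0],[0,0,0],0],[[0,0,0],[0,0,0],0],[[0,0,0],[0,0,0],0],[[0,0,0],[0,0,0],0]]}}

```text
clock: 4.1
eef_pos: [0.5164, 0.0414, 0.0286]
tool_rot: [0.18, 0.984, -0.0, -0.0]
ft_force: [0.7, -0.4, -0.1]
grip_width: 0.0001
grasp_force: 0.0
```

Run:
```python
from h import *
c=camera("scene");d=camera("top")
def crop(c,x,y): return cv2.resize(c["image"][y-75:y+75,x-100:x+100,::-1],(400,300),interpolation=cv2.INTER_CUBIC)
cv2.imwrite("pics/a.png",np.vstack([np.ascontiguousarray(crop(c,232,240)),crop(d,270,270)]))
for x in(c,d):print(proj(x,get_obs()["eef_pos"]))
print(get_obs()["grip_width"])
```

```text
[[232.33216985 259.7636835 ]]
[[269.36209731 284.12760567]]
-0.00048669575114812974
```

View pics/a.png

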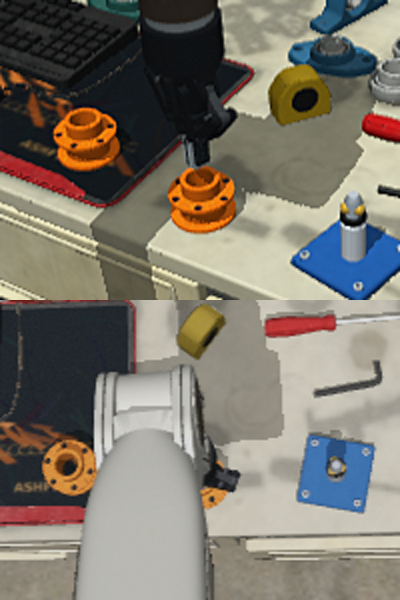

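Run:
```python
from h import *
c=camera("scene")
im=c["image"][190:290,190:280,::-1].copy()
im=cv2.resize(im,None,fx=6,fy=6,interpolation=cv2.INTER_CUBIC)
o=get_obs()
for z in(0,.01,.019,.04):
    u=(proj(c,o["eef_pos"]+[0,0,z])[0]-[190,190])*6+3; cv2.circle(im,tuple(int(v) for v in u),3,(255,0,0),-1)
for P in (ring(.02,.046),ring(.034,.03),ring(.034,0)):
    u=(proj(c,P+[.516,.0412,0])-190)*6+3; cv2.polylines(im,[u.astype(np.int32)],True,(0,255,0),1)
cv2.imwrite("pics/b.png",im);print(o["eef_pos"],o["joint_pos"])
```

```text
[0.51641554 0.04144947 0.02855952] [ 8.00848990e-02  4.11852252e-01 -2.19594550e-01  9.39453770e-01
  1.10272243e-05  4.42914281e-01]
```

View pics/b.png

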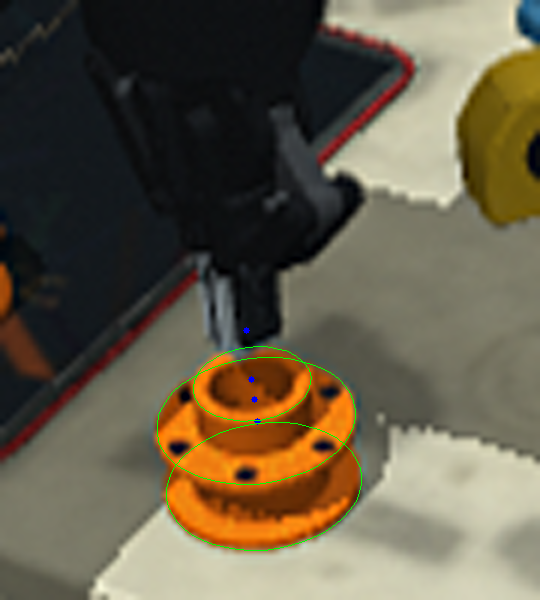

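The shut fingers appear at about (230,247), ending at the collar's rear rim, higher or farther back than the TCP projection (232,260). The reel still stands. I'll lift and look at the tip in the clear.

Call:
{"op": "drive_tool", "data": {"increments": [[[0,0,20],[0,0,0],0],[[0,0,20],[0,0,0],0],[[0,0,20],[0,0,0],0],[[0,-20,10],[0,0,0],0],[[0,-30,0],[0,0,0],0],[[0,-30,0],[0,0,0],0],[[0,0,0],[0,0,0],0],[[0,0,0],[0,0,0],0]]}}

```text
clock: 4.92
eef_pos: [0.5164, -0.0398, 0.0986]
tool_rot: [0.182, 0.983, 0.0, 0.0]
ft_force: [0.4, -0.1, -1.6]
grip_width: -0.0001
grasp_force: 0.0
```

Run:
```python
from h import *
o=get_obs(); out=[]
for n in("scene","top"):
    c=camera(n); u0=proj(c,o["eef_pos"])[0].astype(int); a=u0-[40,50]
    im=cv2.resize(c["image"][a[1]:a[1]+100,a[0]:a[0]+80,::-1],None,fx=5,fy=5,interpolation=cv2.INTER_CUBIC)
    for z in(0,.019,.06):
        u=(proj(c,o["eef_pos"]+[0,0,z])[0]-a)*5+2; cv2.circle(im,tuple(int(v) for v in u),3,(255,0,0),-1)
    out.append(im); print(n,a)
cv2.imwrite("pics/c.png",np.hstack(out)); print(o["eef_pos"],o["grip_width"])
```

```text
scene [223 194]
top [259 229]
[ 0.51636098 -0.03976081  0.0986403 ] -8.104954401711349e-05
```

View pics/c.png

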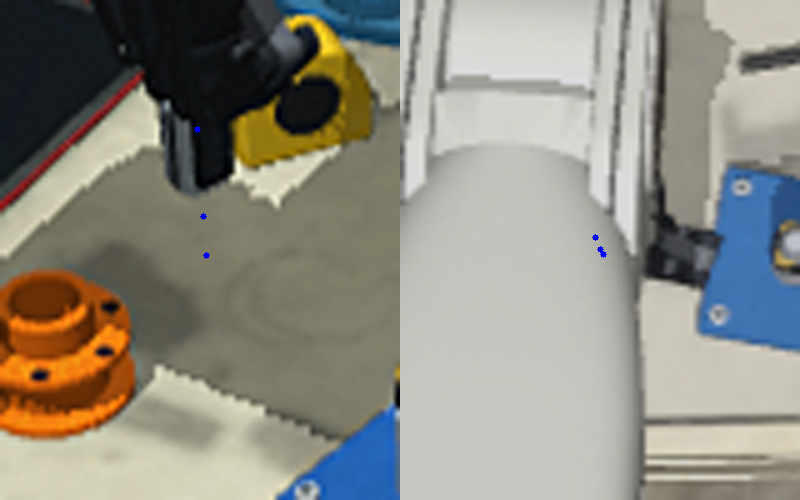

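In the scene crop the shut tip is at pixel (263,232), 13 px above the projected TCP. The top view hides it behind the arm. I'll probe the bare desk between the stand and the cap for the true tip height.

Call:
{"op": "drive_tool", "data": {"increments": [[[0,0,20],[0,0,0],0],[[0,-15,20],[0,0,0],0],[[0,-35,0],[0,0,0],0],[[0,-35,0],[0,0,0],0],[[0,-35,0],[0,0,0],0],[[0,-35,0],[0,0,0],0],[[0,-35,0],[0,0,0],0],[[0,-20,0],[0,0,0],0]]}}

```text
clock: 5.68
eef_pos: [0.5167, -0.2506, 0.1383]
tool_rot: [0.181, 0.984, -0.0, 0.0]
ft_force: [0.1, -0.4, -0.4]
grip_width: 0.0001
grasp_force: 0.0
```

Call:
{"op": "drive_tool", "data": {"increments": [[[0,0,-30],[0,0,0],0],[[0,0,-30],[0,0,0],0],[[0,0,-30],[0,0,0],0],[[0,0,-22],[0,0,0],0],[[0,0,-15],[0,0,0],0],[[0,0,0],[0,0,0],0],[[0,0,0],[0,0,0],0]]}}

```text
clock: 6.27
eef_pos: [0.5161, -0.247, 0.0107]
tool_rot: [0.18, 0.984, 0.0, -0.001]
ft_force: [0.7, 0.1, 1.3]
grip_width: -0.0001
grasp_force: 0.0
```

Call:
{"op": "drive_tool", "data": {"increments": [[[0,0,-3],[0,0,0],0],[[0,0,-3],[0,0,0],0],[[0,0,-3],[0,0,0],0],[[0,0,-3],[0,0,0],0],[[0,0,0],[0,0,0],0]]}}

```text
clock: 6.68
eef_pos: [0.5163, -0.2485, -0.0005]
tool_rot: [0.18, 0.984, 0.0, -0.0]
ft_force: [-0.5, 0.4, -0.4]
grip_width: 0.0005
grasp_force: 0.0
```

Call:
{"op": "drive_tool", "data": {"increments": [[[0,0,-3],[0,0,0],0],[[0,0,0],[0,0,0],0]]}}

```text
clock: 6.85
eef_pos: [0.5162, -0.2485, -0.0037]
tool_rot: [0.18, 0.984, 0.0, -0.0]
ft_force: [-0.5, 0.4, 0.3]
grip_width: -0.0
grasp_force: 0.0
```

Run:
```python
from h import *
o=get_obs(); out=[]
for n in("scene","top"):
    c=camera(n); u0=proj(c,o["eef_pos"])[0].astype(int); a=u0-[40,60]
    im=cv2.resize(c["image"][a[1]:a[1]+100,a[0]:a[0]+80,::-1],None,fx=5,fy=5,interpolation=cv2.INTER_CUBIC)
    for z in(0,.019,.06):
        u=(proj(c,o["eef_pos"]+[0,0,z])[0]-a)*5+2; cv2.circle(im,tuple(int(v) for v in u),3,(255,0,0),-1)
    out.append(im); print(n,a)
cv2.imwrite("pics/d.png",np.hstack(out)); print(o["eef_pos"],o["ft_force"])
```

```text
scene [320 258]
top [341 223]
[ 0.51618547 -0.24851387 -0.00374164] [-0.49561201  0.37393152  0.26074089]
```

View pics/d.png

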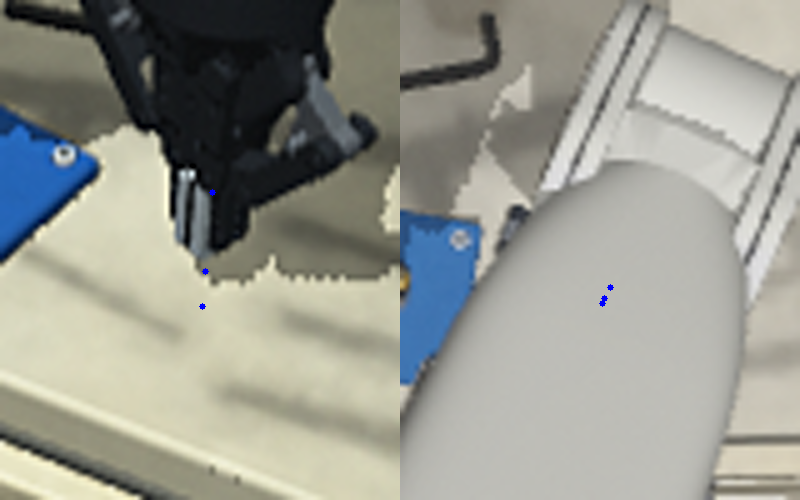

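The tip is at pixel (360,310), on the TCP axis but about 25 mm above where the reading puts it, and it is not touching the desk. I'll keep probing to find the exact offset.

Call:
{"op": "drive_tool", "data": {"increments": [[[0,0,-4],[0,0,0],0],[[0,0,-4],[0,0,0],0],[[0,0,-3],[0,0,0],0],[[0,0,0],[0,0,0],0]]}}

```text
clock: 7.28
eef_pos: [0.5157, -0.2482, -0.0155]
tool_rot: [0.18, 0.984, 0.0, -0.001]
ft_force: [-1.0, -0.0, -1.1]
grip_width: -0.0002
grasp_force: 0.0
```

Call:
{"op": "drive_tool", "data": {"increments": [[[0,0,-2],[0,0,0],0],[[0,0,-2],[0,0,0],0],[[0,0,0],[0,0,0],0]]}}

```text
clock: 7.53
eef_pos: [0.5162, -0.2484, -0.0188]
tool_rot: [0.18, 0.984, 0.0, -0.0]
ft_force: [0.5, -0.0, 0.1]
grip_width: 0.0
grasp_force: 0.0
```

Call:
{"op": "drive_tool", "data": {"increments": [[[0,0,-2],[0,0,0],0],[[0,0,0],[0,0,0],0]]}}

```text
clock: 7.7
eef_pos: [0.5163, -0.2485, -0.0207]
tool_rot: [0.18, 0.984, 0.0, -0.0]
ft_force: [-0.7, -0.1, -0.8]
grip_width: 0.0002
grasp_force: 0.0
```

Call:
{"op": "drive_tool", "data": {"increments": [[[0,0,-1],[0,0,0],0],[[0,0,0],[0,0,0],0]]}}

```text
clock: 7.87
eef_pos: [0.5164, -0.2485, -0.0215]
tool_rot: [0.18, 0.984, 0.0, -0.0]
ft_force: [0.3, 0.5, -0.4]
grip_width: 0.0002
grasp_force: 0.0
```

Call:
{"op": "drive_tool", "data": {"increments": [[[0,0,-1],[0,0,0],0],[[0,0,0],[0,0,0],0]]}}

```text
clock: 8.03
eef_pos: [0.5164, -0.2485, -0.0225]
tool_rot: [0.18, 0.984, 0.0, -0.0]
ft_force: [0.6, -1.1, 0.3]
grip_width: 0.0002
grasp_force: 0.0
```

Call:
{"op": "drive_tool", "data": {"increments": [[[0,0,-1],[0,0,0],0],[[0,0,0],[0,0,0],0]]}}

```text
clock: 8.2
eef_pos: [0.5164, -0.2485, -0.0235]
tool_rot: [0.18, 0.984, 0.0, -0.0]
ft_force: [0.5, -0.2, 0.4]
grip_width: -0.0002
grasp_force: 0.0
```

Call:
{"op": "drive_tool", "data": {"increments": [[[0,0,-1],[0,0,0],0],[[0,0,0],[0,0,0],0]]}}

```text
clock: 8.37
eef_pos: [0.5164, -0.2485, -0.0245]
tool_rot: [0.18, 0.984, 0.0, -0.0]
ft_force: [0.7, 0.2, 0.1]
grip_width: -0.0002
grasp_force: 0.0
```

Call:
{"op": "drive_tool", "data": {"increments": [[[0,0,-1],[0,0,0],0],[[0,0,0],[0,0,0],0]]}}

```text
clock: 8.53
eef_pos: [0.5163, -0.2485, -0.0255]
tool_rot: [0.18, 0.984, 0.0, -0.0]
ft_force: [0.5, -0.0, -0.2]
grip_width: -0.0003
grasp_force: 0.0
```

Call:
{"op": "drive_tool", "data": {"increments": [[[0,0,-1],[0,0,0],0],[[0,0,-1],[0,0,0],0],[[0,0,0],[0,0,0],0]]}}

```text
clock: 8.78
eef_pos: [0.5163, -0.2485, -0.0277]
tool_rot: [0.18, 0.984, 0.0, -0.0]
ft_force: [-0.3, 0.0, -0.6]
grip_width: -0.0001
grasp_force: 0.0
```

Call:
{"op": "drive_tool", "data": {"increments": [[[0,0,-1],[0,0,0],0],[[0,0,-1],[0,0,0],0],[[0,0,0],[0,0,0],0]]}}

```text
clock: 9.03
eef_pos: [0.5163, -0.2485, -0.0297]
tool_rot: [0.18, 0.984, 0.0, -0.0]
ft_force: [-0.7, 0.0, 0.8]
grip_width: 0.0002
grasp_force: 0.0
```

Call:
{"op": "drive_tool", "data": {"increments": [[[0,0,-1],[0,0,0],0],[[0,0,-1],[0,0,0],0],[[0,0,0],[0,0,0],0]]}}

```text
clock: 9.28
eef_pos: [0.5163, -0.2485, -0.0316]
tool_rot: [0.18, 0.984, 0.0, -0.0]
ft_force: [-0.8, 0.4, 0.1]
grip_width: -0.0002
grasp_force: 0.0
```

Run:
```python
from h import *
o=get_obs(); out=[]
c=camera("scene"); a=np.array([320,258])
im=cv2.resize(c["image"][a[1]:a[1]+100,a[0]:a[0]+80,::-1],None,fx=6,fy=6,interpolation=cv2.INTER_CUBIC)
for z in(0,.019,.03,.06):
    u=(proj(c,o["eef_pos"]+[0,0,z])[0]-a)*6+2; cv2.circle(im,tuple(int(v) for v in u),3,(255,0,0),-1)
cv2.imwrite("pics/e.png",im); print(o["eef_pos"],o["ft_force"])
```

```text
[ 0.51627862 -0.24847071 -0.03162527] [-0.83311199  0.36052052  0.07045778]
```

View pics/e.png

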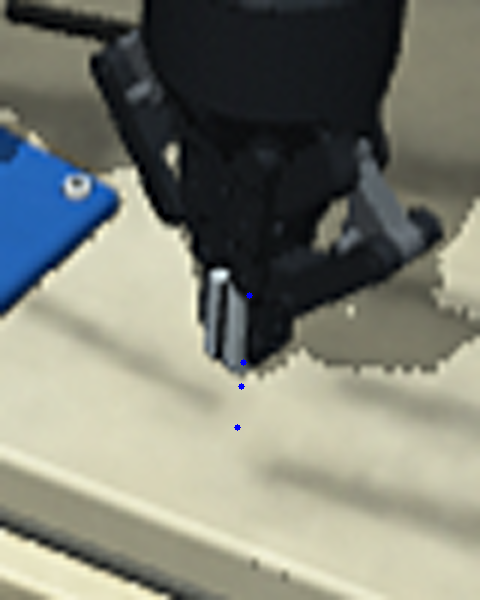

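The tip is now at pixel (360,320) and its shadow nearly meets it, so contact should be within a few mm.

Call:
{"op": "drive_tool", "data": {"increments": [[[0,0,-1],[0,0,0],0],[[0,0,-1],[0,0,0],0],[[0,0,0],[0,0,0],0]]}}

```text
clock: 9.58
eef_pos: [0.5163, -0.2485, -0.0336]
tool_rot: [0.18, 0.984, 0.0, -0.0]
ft_force: [0.2, 0.5, 0.1]
grip_width: -0.0
grasp_force: 0.0
```

Call:
{"op": "drive_tool", "data": {"increments": [[[0,0,-1],[0,0,0],0],[[0,0,-1],[0,0,0],0],[[0,0,0],[0,0,0],0]]}}

```text
clock: 9.83
eef_pos: [0.5166, -0.2486, -0.0346]
tool_rot: [0.18, 0.984, -0.0, 0.0]
ft_force: [-1.3, 1.1, 5.2]
grip_width: -0.0
grasp_force: 2.6
```

Call:
{"op": "drive_tool", "data": {"increments": [[[0,0,-1],[0,0,0],0],[[0,0,-1],[0,0,0],0],[[0,0,0],[0,0,0],0]]}}

```text
clock: 10.08
eef_pos: [0.5166, -0.2486, -0.0347]
tool_rot: [0.18, 0.984, -0.0, 0.001]
ft_force: [-5.5, 2.9, 16.7]
grip_width: 0.0
grasp_force: 8.5
```

Run:
```python
from h import *
c=camera("scene"); print(onz(c,(359.7,319.7),.003), proj(c,[.5163,-.2485,.003]), get_obs()["joint_pos"])
for dx,dy in((1,1),(1,-1),(-1,1),(-1,-1)):
    ty=np.array([.354,.935,0]);tx=np.array([.935,-.354,0])
    print(dx,dy,(proj(c,np.array([.5163,-.2485,.003])+tx*.011*dx+ty*.012*dy)[0]-[320,258])*6)
```

```text
[ 0.50796638 -0.25075799  0.003     ] [[360.37050518 316.42373786]] [-4.48538934e-01  5.79749724e-01 -1.28276238e-01  8.61518801e-01
 -1.06003933e-06 -8.57176252e-02]
1 1 [239.35122223 313.30126762]
1 -1 [294.02064353 354.60545799]
-1 1 [190.57286207 346.49096184]
-1 -1 [245.17121936 388.77406301]
```

Call:
{"op": "drive_tool", "data": {"increments": [[[0,0,20],[0,0,0],0.6],[[0,0,30],[0,0,0],1],[[0,0,30],[0,0,0],1],[[0,0,30],[0,0,0],1],[[0,0,30],[0,0,0],1],[[0,0,0],[0,0,0],1],[[0,0,0],[0,0,0],1]]}}

```text
clock: 10.72
eef_pos: [0.5182, -0.2494, 0.1051]
tool_rot: [0.18, 0.984, -0.001, 0.003]
ft_force: [-0.4, -1.8, 0.1]
grip_width: 0.0834
grasp_force: 0.0
```

Contact at a reading of z = -0.0345: the true fingertip is 34.5 mm above the reported TCP height. xy agrees. I'm going back to the reel with that correction.

Call:
{"op": "drive_tool", "data": {"increments": [[[0,36,0],[0,0,0],1],[[0,36,0],[0,0,0],1],[[0,36,0],[0,0,0],1],[[0,36,0],[0,0,0],1],[[0,36,0],[0,0,0],1],[[0,36,0],[0,0,0],1],[[0,36,0],[0,0,0],1],[[0,36,0],[0,0,0],1]]}}

```text
clock: 11.38
eef_pos: [0.5148, 0.041, 0.1008]
tool_rot: [0.181, 0.984, -0.0, -0.002]
ft_force: [0.8, 0.2, 0.1]
grip_width: 0.0856
grasp_force: 0.0
```

Call:
{"op": "drive_tool", "data": {"increments": [[[0,1,-30],[0,0,0],1],[[0,0,-30],[0,0,0],1],[[0,0,0],[0,0,0],1],[[0,0,0],[0,0,0],1],[[0,0,0],[0,0,0],1]]}}

```text
clock: 11.8
eef_pos: [0.5163, 0.0401, 0.0427]
tool_rot: [0.181, 0.984, -0.0, -0.0]
ft_force: [0.1, -0.1, -0.6]
grip_width: 0.0856
grasp_force: 0.0
```

Run:
```python
from h import *
p=(.516,.041)
c=camera("scene")
for s in silhouettes("reel",c):
    r=np.argwhere(s["region"]).mean(0)[::-1]; print(r,s["conf"],s["bbox"])
    if abs(r[0]-232)<15: print(fit([(c,fill(s["region"]))],"reel",p))
print(get_obs()["eef_pos"])
```

```text
[175.15889029 234.33417402] 0.93 [159.6, 217.4, 191.2, 248.0]
[232.92984293 264.49947644] 0.88 [216.4, 247.7, 246.3, 283.6]
(array([0.5162, 0.0411, 0.0582]), np.float64(0.039))
[0.51775341 0.04000049 0.04398155]
```

Call:
{"op": "drive_tool", "data": {"increments": [[[0,1,-15],[0,0,0],1],[[0,0,-15],[0,0,0],1],[[0,0,-10],[0,0,0],1],[[0,0,-6],[0,0,0],1],[[0,0,0],[0,0,0],1],[[0,0,0],[0,0,0],1]]}}

```text
clock: 12.4
eef_pos: [0.5167, 0.0412, -0.003]
tool_rot: [0.181, 0.984, 0.0, 0.0]
ft_force: [0.5, -0.0, 1.0]
grip_width: 0.0856
grasp_force: 0.0
```

Call:
{"op": "drive_tool", "data": {"increments": [[[0,0,0],[0,0,0],0.6],[[0,0,0],[0,0,0],0.5],[[0,0,0],[0,0,0],0.4],[[0,0,0],[0,0,0],0],[[0,0,0],[0,0,0],0],[[0,0,0],[0,0,0],0]]}}

```text
clock: 12.9
eef_pos: [0.5171, 0.0414, -0.0023]
tool_rot: [0.18, 0.984, 0.0, 0.001]
ft_force: [-0.1, 0.6, 4.6]
grip_width: 0.0384
grasp_force: 59.7
```

Call:
{"op": "drive_tool", "data": {"increments": [[[0,0,8],[0,0,0],0],[[0,0,15],[0,0,0],0],[[0,0,20],[0,0,0],0],[[0,0,20],[0,0,0],0],[[0,0,20],[0,0,0],0],[[0,0,15],[0,0,0],0],[[0,0,7],[0,0,0],0],[[0,0,0],[0,0,0],0]]}}

```text
clock: 13.57
eef_pos: [0.5178, 0.0416, 0.1036]
tool_rot: [0.18, 0.984, 0.001, 0.002]
ft_force: [0.1, 0.4, -2.2]
grip_width: 0.0384
grasp_force: 60.6
```

Call:
{"op": "drive_tool", "data": {"increments": [[[1,-15,0],[0,0,0],0],[[1,-25,0],[0,0,0],0],[[1,-28,0],[0,0,0],0],[[1,-28,0],[0,0,0],0],[[1,-28,0],[0,0,0],0],[[1,-26,0],[0,0,0],0],[[1,-17,0],[0,0,0],0],[[0,-8,0],[0,0,0],0]]}}

```text
clock: 14.23
eef_pos: [0.5225, -0.1357, 0.1001]
tool_rot: [0.182, 0.983, -0.0, -0.001]
ft_force: [-0.2, -0.2, -1.3]
grip_width: 0.0381
grasp_force: 60.6
```

Call:
{"op": "drive_tool", "data": {"increments": [[[0,0,0],[0,0,0],0],[[0,0,0],[0,0,0],0],[[0,0,0],[0,0,0],0],[[0,0,0],[0,0,0],0]]}}

```text
clock: 14.57
eef_pos: [0.5233, -0.1322, 0.1014]
tool_rot: [0.18, 0.984, 0.0, -0.0]
ft_force: [0.3, 0.6, -2.7]
grip_width: 0.0378
grasp_force: 60.6
```

Run:
```python
from h import *
o=get_obs();print(o["eef_pos"],o["grip_width"],o["ft_force"],o["ft_torque"])
c=camera("scene")
im=cv2.resize(c["image"][180:330,220:400,::-1],None,fx=4,fy=4,interpolation=cv2.INTER_CUBIC);cv2.imwrite("pics/f.png",im)
for s in silhouettes("reel",c):
    r=np.argwhere(s["region"]).mean(0)[::-1]; print(r,s["conf"],s["bbox"])
    if abs(r[0]-308)<40: print(fit([(c,fill(s["region"]))],"reel",(.523,-.134),o["eef_pos"][2]+.0025))
```

```text
[ 0.52326854 -0.13220647  0.1013613 ] 0.03776236230436752 [ 0.2609097   0.63007292 -2.65945931] [ 0.00209959 -0.00952865 -0.06351179]
[305.5532575  250.08169597] 0.8 [289.9, 228.2, 322.0, 268.0]
(array([ 0.5229, -0.1307,  0.0503]), np.float64(0.227))
[175.11594203 234.29227053] 0.71 [158.1, 218.7, 191.0, 250.0]
```

View pics/f.png

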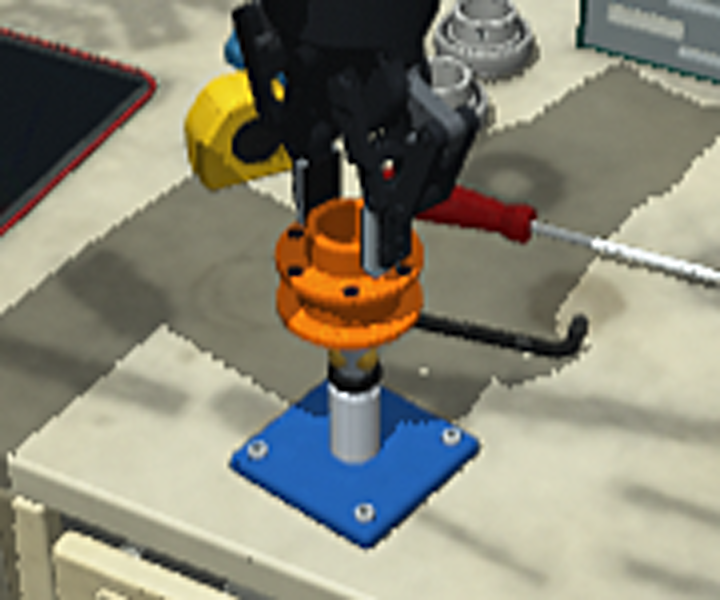

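The reel is upright in the grip above the stud, with its bore at about (304,235) over the tip. Lowering in stages with force checks.

Call:
{"op": "drive_tool", "data": {"increments": [[[1,-1,-6],[0,0,0],0],[[0,0,-6],[0,0,0],0],[[0,0,-6],[0,0,0],0],[[0,0,-6],[0,0,0],0],[[0,0,-4],[0,0,0],0],[[0,0,0],[0,0,0],0]]}}

```text
clock: 15.17
eef_pos: [0.5233, -0.1343, 0.072]
tool_rot: [0.18, 0.984, 0.0, -0.001]
ft_force: [0.1, 0.3, -1.4]
grip_width: 0.038
grasp_force: 60.6
```

Call:
{"op": "drive_tool", "data": {"increments": [[[0,0,-4],[0,0,0],0],[[0,0,-4],[0,0,0],0],[[0,0,-4],[0,0,0],0],[[0,0,-4],[0,0,0],0],[[0,0,0],[0,0,0],0]]}}

```text
clock: 15.58
eef_pos: [0.5237, -0.1344, 0.0566]
tool_rot: [0.18, 0.984, 0.0, -0.001]
ft_force: [-0.7, -0.8, -1.7]
grip_width: 0.0382
grasp_force: 60.6
```

Call:
{"op": "drive_tool", "data": {"increments": [[[0,1,-6],[0,0,0],0],[[0,0,-6],[0,0,0],0],[[0,0,-6],[0,0,0],0],[[0,0,-6],[0,0,0],0],[[0,0,-6],[0,0,0],0],[[0,0,-4],[0,0,0],0],[[0,0,0],[0,0,0],0]]}}

```text
clock: 16.17
eef_pos: [0.5235, -0.1333, 0.0223]
tool_rot: [0.18, 0.984, 0.0, -0.001]
ft_force: [0.1, 0.2, -0.7]
grip_width: 0.0381
grasp_force: 60.6
```

Call:
{"op": "drive_tool", "data": {"increments": [[[0,0,-4],[0,0,0],0],[[0,0,-4],[0,0,0],0],[[0,0,-3],[0,0,0],0],[[0,0,-2],[0,0,0],0],[[0,0,0],[0,0,0],0],[[0,0,0],[0,0,0],0]]}}

```text
clock: 16.67
eef_pos: [0.5244, -0.1335, 0.0105]
tool_rot: [0.18, 0.984, -0.0, -0.0]
ft_force: [-0.4, -0.6, -2.0]
grip_width: 0.0383
grasp_force: 60.6
```

Call:
{"op": "drive_tool", "data": {"increments": [[[0,0,-1],[0,0,0],0],[[0,0,-1],[0,0,0],0],[[0,0,0],[0,0,0],0]]}}

```text
clock: 16.92
eef_pos: [0.5248, -0.1336, 0.0097]
tool_rot: [0.18, 0.984, -0.0, 0.001]
ft_force: [-2.0, 0.8, 3.2]
grip_width: 0.0382
grasp_force: 61.2
```

Call:
{"op": "drive_tool", "data": {"increments": [[[0,0,-1],[0,0,0],0],[[0,0,0],[0,0,0],0]]}}

```text
clock: 17.08
eef_pos: [0.5249, -0.1336, 0.0097]
tool_rot: [0.18, 0.984, -0.0, 0.001]
ft_force: [-4.1, 0.9, 9.9]
grip_width: 0.0382
grasp_force: 61.8
```

Firm contact exactly at the home height. Releasing and rising.

Call:
{"op": "drive_tool", "data": {"increments": [[[0,0,2],[0,0,0],0.5],[[0,0,0],[0,0,0],0.6],[[0,0,0],[0,0,0],0.9],[[0,0,0],[0,0,0],1],[[0,0,10],[0,0,0],1],[[0,0,25],[0,0,0],1],[[0,0,30],[0,0,0],1],[[0,0,35],[0,0,0],1]]}}

```text
clock: 17.75
eef_pos: [0.523, -0.1332, 0.1096]
tool_rot: [0.18, 0.984, 0.0, -0.002]
ft_force: [1.0, -0.9, -0.6]
grip_width: 0.0855
grasp_force: 0.0
```

Call:
{"op": "drive_tool", "data": {"increments": [[[0,-5,20],[0,0,0],1],[[0,-34,0],[0,0,0],1],[[0,-34,0],[0,0,0],1],[[0,-34,0],[0,0,0],1],[[-1,-34,0],[0,0,0],1],[[-1,-34,0],[0,0,0],1],[[-1,-34,0],[0,0,0],1],[[-1,-34,0],[0,0,0],1]]}}

```text
clock: 18.42
eef_pos: [0.5201, -0.3781, 0.1302]
tool_rot: [0.18, 0.984, -0.0, 0.0]
ft_force: [-0.3, 1.3, -0.1]
grip_width: 0.0853
grasp_force: 0.0
```

Call:
{"op": "drive_tool", "data": {"increments": [[[0,0,-20],[0,0,0],1],[[0,0,-20],[0,0,0],1],[[0,0,-10],[0,0,0],1],[[0,0,0],[0,0,0],1],[[0,0,0],[0,0,0],1],[[0,0,0],[0,0,0],1]]}}

```text
clock: 18.92
eef_pos: [0.5213, -0.3765, 0.0809]
tool_rot: [0.18, 0.984, -0.0, 0.001]
ft_force: [-0.2, -1.0, -0.5]
grip_width: 0.0854
grasp_force: 0.0
```

Run:
```python
from h import *
o=get_obs();print(o["eef_pos"],o["joint_pos"])
C=[camera("scene"),camera("top")]
im=cv2.resize(C[0]["image"][190:360,270:470,::-1],None,fx=3.5,fy=3.5,interpolation=cv2.INTER_CUBIC);cv2.imwrite("pics/g.png",im)
for q,p,z in(("reel",(.524,-.1335),.012),("cap",(.519,-.3785),0)):
  for c in C:
    for s in silhouettes(q,c):
        r=np.argwhere(s["region"]).mean(0)[::-1]
        if np.linalg.norm(r-proj(c,[*p,.02])[0])<12: print(q,s["conf"],fit([(c,fill(s["region"]))],q,p,z))
```

```text
[ 0.52127313 -0.376472    0.08094289] [-6.25479950e-01  5.87162990e-01  2.25957752e-01  1.20789353e+00
 -2.39416910e-06 -2.63509247e-01]
reel 0.68 (array([ 0.5235, -0.1329,  0.0787]), np.float64(0.059))
cap 0.96 (array([ 0.5198, -0.3772,  0.0335]), np.float64(0.163))
```

View pics/g.png

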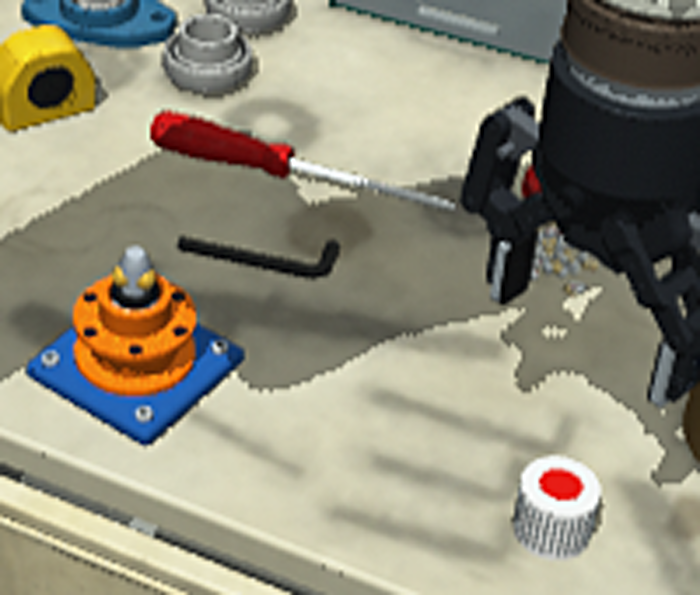

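The reel sits flat on the plate at about (308,288), and the cap is still at (429,334). Descending on the cap.

Call:
{"op": "drive_tool", "data": {"increments": [[[-1,-2,-20],[0,0,0],1],[[0,0,-20],[0,0,0],1],[[0,0,-20],[0,0,0],1],[[0,0,-15],[0,0,0],1],[[0,0,-15],[0,0,0],1],[[0,0,-10],[0,0,0],1],[[0,0,0],[0,0,0],1],[[0,0,0],[0,0,0],1]]}}

```text
clock: 19.88
eef_pos: [0.5192, -0.3783, -0.0206]
tool_rot: [0.18, 0.984, 0.0, -0.0]
ft_force: [-0.2, -0.4, 0.8]
grip_width: 0.0854
grasp_force: 0.0
```

Call:
{"op": "drive_tool", "data": {"increments": [[[0,0,-4],[0,0,0],1],[[0,0,-3],[0,0,0],1],[[0,0,0],[0,0,0],1]]}}

```text
clock: 20.13
eef_pos: [0.5197, -0.3787, -0.0271]
tool_rot: [0.18, 0.984, -0.0, 0.0]
ft_force: [-1.0, 0.6, 0.6]
grip_width: 0.0856
grasp_force: 0.0
```

Call:
{"op": "drive_tool", "data": {"increments": [[[0,0,0],[0,0,0],0.6],[[0,0,0],[0,0,0],0.5],[[0,0,0],[0,0,0],0.4],[[0,0,0],[0,0,0],0],[[0,0,0],[0,0,0],0],[[0,0,0],[0,0,0],0]]}}

```text
clock: 20.63
eef_pos: [0.52, -0.379, -0.0266]
tool_rot: [0.18, 0.984, -0.0, 0.001]
ft_force: [0.2, 0.1, 4.0]
grip_width: 0.0393
grasp_force: 60.7
```

Call:
{"op": "drive_tool", "data": {"increments": [[[0,0,8],[0,0,0],0],[[0,0,18],[0,0,0],0],[[0,0,22],[0,0,0],0],[[0,0,22],[0,0,0],0],[[0,0,22],[0,0,0],0],[[0,0,15],[0,0,0],0],[[0,0,8],[0,0,0],0],[[0,0,0],[0,0,0],0]]}}

```text
clock: 21.3
eef_pos: [0.5206, -0.3794, 0.0901]
tool_rot: [0.18, 0.984, -0.001, 0.002]
ft_force: [-0.1, -0.2, -0.7]
grip_width: 0.039
grasp_force: 60.3
```

Call:
{"op": "drive_tool", "data": {"increments": [[[0,25,0],[0,0,0],0],[[0,35,0],[0,0,0],0],[[1,35,0],[0,0,0],0],[[1,35,0],[0,0,0],0],[[1,35,0],[0,0,0],0],[[1,35,0],[0,0,0],0],[[1,30,0],[0,0,0],0],[[0,15,0],[0,0,0],0]]}}

```text
clock: 21.97
eef_pos: [0.5229, -0.1297, 0.086]
tool_rot: [0.179, 0.984, 0.001, -0.002]
ft_force: [-0.7, -0.8, -0.0]
grip_width: 0.039
grasp_force: 60.4
```

Call:
{"op": "drive_tool", "data": {"increments": [[[0,0,0],[0,0,0],0],[[0,0,0],[0,0,0],0],[[0,0,0],[0,0,0],0],[[0,0,0],[0,0,0],0]]}}

```text
clock: 22.3
eef_pos: [0.5241, -0.1346, 0.087]
tool_rot: [0.181, 0.983, -0.0, -0.0]
ft_force: [0.1, -0.3, -1.8]
grip_width: 0.0388
grasp_force: 60.4
```

Run:
```python
from h import *
o=get_obs();print(o["eef_pos"],o["grip_width"],o["ft_force"])
c=camera("scene")
im=cv2.resize(c["image"][190:330,230:390,::-1],None,fx=4,fy=4,interpolation=cv2.INTER_CUBIC);cv2.imwrite("pics/i.png",im)
```

```text
[ 0.52413871 -0.13455933  0.08702755] 0.038821356089358675 [ 0.06966272 -0.28019652 -1.80680043]
```

View pics/i.png

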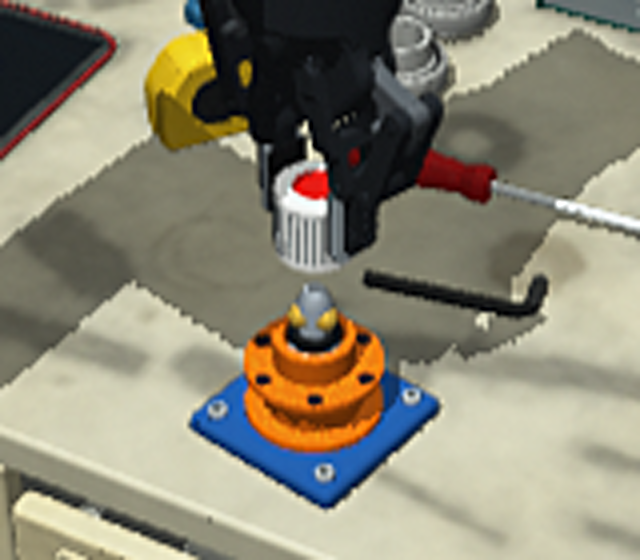

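The cap is held upright, open end down, above the stud at about (308,262). The reel is seated below it. Lowering to the balls.

Call:
{"op": "drive_tool", "data": {"increments": [[[0,1,-6],[0,0,0],0],[[0,0,-6],[0,0,0],0],[[0,0,-6],[0,0,0],0],[[0,0,-6],[0,0,0],0],[[0,0,-4],[0,0,0],0],[[0,0,-3],[0,0,0],0],[[0,0,0],[0,0,0],0],[[0,0,0],[0,0,0],0]]}}

```text
clock: 23.02
eef_pos: [0.5243, -0.1325, 0.0564]
tool_rot: [0.18, 0.984, 0.0, -0.0]
ft_force: [-0.0, -0.5, -0.0]
grip_width: 0.0395
grasp_force: 60.4
```

Call:
{"op": "drive_tool", "data": {"increments": [[[0,0,-2],[0,0,0],0],[[0,0,-2],[0,0,0],0],[[0,0,0],[0,0,0],0]]}}

```text
clock: 23.27
eef_pos: [0.5243, -0.1328, 0.0525]
tool_rot: [0.18, 0.984, -0.0, -0.0]
ft_force: [-1.1, -1.0, -1.6]
grip_width: 0.0389
grasp_force: 60.5
```

Call:
{"op": "drive_tool", "data": {"increments": [[[0,0,-1],[0,0,0],0],[[0,0,-1],[0,0,0],0],[[0,0,0],[0,0,0],0]]}}

```text
clock: 23.52
eef_pos: [0.5245, -0.1331, 0.0511]
tool_rot: [0.181, 0.984, -0.001, 0.0]
ft_force: [-1.9, -2.2, 2.6]
grip_width: 0.0393
grasp_force: 60.8
```

Call:
{"op": "drive_tool", "data": {"increments": [[[0,0,-1],[0,0,0],0],[[0,0,-1],[0,0,0],0],[[0,0,0],[0,0,0],0]]}}

```text
clock: 23.77
eef_pos: [0.5243, -0.1332, 0.0493]
tool_rot: [0.181, 0.984, -0.001, 0.0]
ft_force: [-2.6, -2.9, 4.4]
grip_width: 0.0391
grasp_force: 60.9
```

Call:
{"op": "drive_tool", "data": {"increments": [[[0,0,-1],[0,0,0],0],[[0,0,-1],[0,0,0],0],[[0,0,0],[0,0,0],0]]}}

```text
clock: 24.02
eef_pos: [0.5243, -0.1331, 0.047]
tool_rot: [0.181, 0.984, -0.0, 0.0]
ft_force: [-1.5, -2.3, 3.2]
grip_width: 0.0389
grasp_force: 60.7
```

Call:
{"op": "drive_tool", "data": {"increments": [[[0,0,-1],[0,0,0],0],[[0,0,-1],[0,0,0],0],[[0,0,0],[0,0,0],0]]}}

```text
clock: 24.27
eef_pos: [0.524, -0.1328, 0.044]
tool_rot: [0.181, 0.984, -0.0, -0.0]
ft_force: [-1.9, -3.1, -0.9]
grip_width: 0.0393
grasp_force: 60.5
```

Call:
{"op": "drive_tool", "data": {"increments": [[[-0.3,-0.5,-1],[0,0,0],0],[[0,0,-1],[0,0,0],0],[[0,0,0],[0,0,0],0]]}}

```text
clock: 24.52
eef_pos: [0.5237, -0.1329, 0.0416]
tool_rot: [0.18, 0.984, 0.0, -0.001]
ft_force: [-0.6, -2.2, -4.8]
grip_width: 0.0388
grasp_force: 60.7
```

Call:
{"op": "drive_tool", "data": {"increments": [[[0,0,-1],[0,0,0],0],[[0,0,-1],[0,0,0],0],[[0,0,0],[0,0,0],0]]}}

```text
clock: 24.77
eef_pos: [0.5235, -0.1327, 0.0395]
tool_rot: [0.18, 0.984, 0.0, -0.001]
ft_force: [-0.6, -3.2, -8.3]
grip_width: 0.039
grasp_force: 61.0
```

Call:
{"op": "drive_tool", "data": {"increments": [[[0,0,-1],[0,0,0],0],[[0,0,-1],[0,0,0],0],[[0,0,0],[0,0,0],0]]}}

```text
clock: 25.02
eef_pos: [0.5241, -0.1329, 0.0382]
tool_rot: [0.18, 0.984, 0.0, -0.0]
ft_force: [-1.0, -2.2, -6.5]
grip_width: 0.0392
grasp_force: 61.1
```

Call:
{"op": "drive_tool", "data": {"increments": [[[0,0,-1],[0,0,0],0],[[0,0,0],[0,0,0],0],[[0,0,0],[0,0,0],0]]}}

```text
clock: 25.27
eef_pos: [0.5243, -0.1329, 0.0378]
tool_rot: [0.18, 0.984, 0.0, 0.0]
ft_force: [-1.9, 0.1, -3.9]
grip_width: 0.0394
grasp_force: 61.5
```

Call:
{"op": "drive_tool", "data": {"increments": [[[0,0,-1],[0,0,0],0],[[0,0,0],[0,0,0],0],[[0,0,0],[0,0,0],0]]}}

```text
clock: 25.52
eef_pos: [0.5245, -0.133, 0.0371]
tool_rot: [0.18, 0.984, 0.0, 0.0]
ft_force: [-2.1, -1.3, 0.0]
grip_width: 0.0389
grasp_force: 61.8
```

Call:
{"op": "drive_tool", "data": {"increments": [[[0,0,-1],[0,0,0],0],[[0,0,0],[0,0,0],0],[[0,0,0],[0,0,0],0]]}}

```text
clock: 25.77
eef_pos: [0.5246, -0.133, 0.0362]
tool_rot: [0.18, 0.984, 0.0, 0.001]
ft_force: [-2.4, -0.4, 3.2]
grip_width: 0.0392
grasp_force: 62.1
```

Call:
{"op": "drive_tool", "data": {"increments": [[[0,0,-1],[0,0,0],0],[[0,0,0],[0,0,0],0],[[0,0,0],[0,0,0],0]]}}

```text
clock: 26.02
eef_pos: [0.5246, -0.133, 0.0352]
tool_rot: [0.18, 0.984, 0.0, 0.001]
ft_force: [-2.0, -0.6, 5.1]
grip_width: 0.0392
grasp_force: 62.3
```

Call:
{"op": "drive_tool", "data": {"increments": [[[0,0,-1],[0,0,0],0],[[0,0,0],[0,0,0],0],[[0,0,0],[0,0,0],0]]}}

```text
clock: 26.27
eef_pos: [0.5246, -0.133, 0.0344]
tool_rot: [0.18, 0.984, 0.0, 0.001]
ft_force: [-2.6, 0.0, 7.1]
grip_width: 0.039
grasp_force: 62.4
```

Call:
{"op": "drive_tool", "data": {"increments": [[[0,0,-0.4],[0,0,0],0],[[0,0,0],[0,0,0],0],[[0,0,0],[0,0,0],0],[[0,0,0],[0,0,0],0]]}}

```text
clock: 26.6
eef_pos: [0.5246, -0.1331, 0.0343]
tool_rot: [0.18, 0.984, 0.0, 0.001]
ft_force: [-2.9, 0.8, 8.2]
grip_width: 0.039
grasp_force: 62.5
```

Call:
{"op": "drive_tool", "data": {"increments": [[[0,0,0],[0,0,0],0],[[0,0,0],[0,0,0],0],[[0,0,0],[0,0,0],0],[[0,0,0],[0,0,0],0]]}}

```text
clock: 26.93
eef_pos: [0.5246, -0.1331, 0.0343]
tool_rot: [0.18, 0.984, 0.0, 0.001]
ft_force: [-2.7, 0.3, 7.7]
grip_width: 0.0389
grasp_force: 62.5
```

Run:
```python
from h import *
C=camera("scene")
for q,p,z in(("reel",(.524,-.1335),.012),("cap",(.524,-.1335),.061)):
    for s in silhouettes(q,C):
        r=np.argwhere(s["region"]).mean(0)[::-1]; print(q,s["conf"],r,proj(C,[*p,z+.018])[0])
print([get_obs()["ft_force"][2] if not camera("scene") is None else 0 for _ in range(5)],get_obs()["eef_pos"])
```

```text
reel 0.85 [307.69447709 287.72620447] [308.63941161 284.0556633 ]
reel 0.64 [174.96341463 234.38902439] [308.63941161 284.0556633 ]
cap 0.75 [304.56619718 265.07605634] [308.60003349 265.02183227]
[np.float64(7.783458826006866), np.float64(8.246810158641333), np.float64(8.292840873168194), np.float64(7.35660002031498), np.float64(8.090950203845189)] [ 0.52463254 -0.13307629  0.0342604 ]
```

The push holds steady at about 8 N, with the cap clicked on, the washer squeezed and the reel in place. Handing in.

```bash
python3 -c "
from workcell import job_done
print(job_done())"
```

```text
the job is handed in; nothing more can be done
None
```

The job is handed in at about 27 s: the reel is seated on the base plate, the cap has clicked past the balls, and the gripper is still pressing it onto the washer at about 8 N.

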